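# Set the length stop of a block-cutting jig with its locating pin

## Task

Set the length stop of the cutting jig: take the red-handled locating pin out of its wooden block, stand it in the long slot of the jig's steel cover plate and slide it along with light pressure until it drops into the hole of the black stop bar hidden underneath. With the pin in that hole draw the bar along to the yellow mark until the pin drops again, into the socket in the jig's base; push it fully home, its collar flush on the plate, and let go. Press gently all the time, and leave the tape measure and the black tape roll alone.

Things in the scene. Friction and masses are not known exactly. Their poses are not given: they have to be found in the camera images.
- pin_grip (a point): Centre of the red handle of the loose locating pin (about 90 g). The handle is 24 x 16 mm across and 40 mm tall with flat sides; its x axis runs along the 24 mm side, z up along the pin. Under the handle sits a round steel collar, 24 mm across and 5 mm thick, its underside 25 mm below this point.
- pin_tip (a point): Foot of the pin, on its axis, 55 mm below pin_grip. The shank between the collar and the foot is round, 10 mm thick and 30 mm long; its last 6 mm taper to 5 mm.
- pin: The locating pin as a whole (steel with a red handle, 75 mm long); origin at its foot, z up along the pin. At the start it stands upright in the middle hole of its block, collar on the block's top; raised by 36 mm it is clear.
- pin_block: Fixed light-wood parking block, 56 x 96 mm and 36 mm high, origin at the centre of its underside. The middle hole, 13 mm wide and 34 mm deep, holds the pin; a small empty hole on either side.
- jig: Fixed jig: plywood bed 130 x 360 x 12 mm, origin at the centre of its underside, y along its length, z up. On it a blue stop housing, 70 x 130 mm, centred 50 mm to the -y side of the origin, with a steel cover plate whose top is 48 mm above the table. The stop bar's aluminium block, up to 60 mm high like the two mitre-box cheeks, sticks out at the housing's +y end.
- jig_slot (a point): Centre of the slot in the cover plate, on the plate's top face; axes as the jig's. The slot, 13 mm wide, 85 mm long, runs along y. The plate is 4 mm thick; right under it lies the black stop bar, 9.6 mm thick, which slides along y under about 4 N. Its one hole, 12 mm wide, is on the slot's middle line, hidden somewhere from 30 to 5 mm to the -y side of this point; elsewhere the bar is solid.
- jig_socket (a point): Point on the plate's top face, 28 mm to the +y side of jig_slot, between two yellow marks: straight above the socket in the base under the bar, 12 mm wide, 33 mm below the plate's top at its bottom, so the pin's collar can lie on the plate. The base's top is 14 mm below the plate's top: there the foot stands while it is in the bar's hole only. The hole can travel 6 mm past the socket.
- tape_measure: Yellow tape measure, 65 x 89 x 34 mm, a loose bystander; origin at the centre of its underside.
- black_tape: Roll of black tape, 72 mm across, 20 mm high, a loose bystander; origin at the centre of its underside.

How it is judged (in metres and radians):
On the way, in this order (a step that is already met when the one before it is completed fails the run):
1. the pin has dropped through the slot into the hole of the stop bar, still short of the socket (foot at least 9 mm below the plate's top, inside the slot, more than 12 mm from the socket) (z of pin_tip in the frame of jig_slot below -0.009 m and x of pin_tip in the frame of jig_slot between -0.006 and 0.006 m and y of pin_tip in the frame of jig_slot between -0.044 and 0.016 m), for 0.1 s.
2. the pin has dropped into the socket (foot at least 20 mm below the plate's top, within 4 mm of the socket) (z of pin_tip in the frame of jig_slot below -0.02 m and horizontal distance between pin_tip and jig_socket below 0.004 m), for 0.1 s.
At the end, for the whole second after the job is handed in: The pin stands upright (within 0.1 rad) and at rest in the socket, through the bar's hole, within 4 mm of jig_socket's vertical, its foot at least 28 mm below the plate's top (collar down on the plate within 2 mm) (z of pin_tip in the frame of jig_slot below -0.028 m and horizontal distance between pin_tip and jig_socket below 0.004 m and angle between pin's own z axis and vertical below 0.1 rad and linear speed of pin below 0.01 m/s); the robot touches nothing.
It fails at once if the pin is pressed on the jig with more than 45 N (contact force between pin and jig above 45 N).
It fails at once if the tape measure or the black tape is shifted more than 15 mm (distance of any of tape_measure, black_tape from where it was at the start of the episode above 0.015 m).
It also fails if it takes over 58 s, if anything falls off the work surface, if the arm or the gripper's body presses on something with over 40 N, if the wrist force passes 120 N, or if a joint passes its speed limit or range.

## Robot

A 7-joint arm with a two-finger parallel gripper is mounted at the origin on a cart in front of the work surface, level with it; the furniture and walls round the work are solid. World frame = base frame: x ahead of the robot, y to its left, z up, the work surface at z = 0. Lengths are in mm, angles in rad, forces in N, time in s.
With the tool pointing down it reaches from about 400 to 850 mm from the base axis. Payload 10.4 kg.
Tool frame: the origin (TCP) lies between the finger pads; the fingertips stand 19 mm ahead of it and the grasp point (between the pads) is the TCP (ctrl.tcp_to_tips is the distance from the TCP to the fingertips, in mm); z points along the fingers, y is the line along which they close (so a half turn about z gives the same grasp; the last joint's range is limited). The gripper opens to 87 mm and grips with 3 to 60 N. Pads are 19 mm wide; open, the fingers measure 117 mm over their backs; the gripper's body (75 mm by 190 mm) begins 51 mm behind the grasp point.
Start: joints at [1.318, 0.332, -0.065, 1.46, 0.022, 1.35, -0.088], TCP at [142.384, -608.586, 241.576] pointing down, gripper open.
Joint ranges: [-2.6, 2.6], [-0.5, 2.12], [-1.47, 1.34], [0.16, 2.42], [-1.27, 4.41], [0.06, 2.06], [-2.6, 2.6]. Speed limits (rad/s): [2.22, 2.22, 2.79, 2.79, 3.14, 3.14, 3.14].

## Interface

Orientations are given as [roll, pitch, yaw] about the fixed x, y, z axes, in that order (R = Rz(yaw) Ry(pitch) Rx(roll)).
In Python, from workcell import ctrl gives the robot as it stands.
- The arm moves only by the tool play_rows, never from a script. Its argument "series" is one flat list of numbers, 6 for each row, row after row: the shift along the tool's x, y, z scaled (see below), then the turn, a rotation vector about the tool's x, y, z scaled (see below). A call has 1 to 12 rows; each row is the pose to reach, as a shift and turn from the pose commanded when the call began, along the tool's axes at that moment; what a row does not reach only later rows make up. The controller multiplies each number of a shift by 60 cm and each number of a turn by 0.5 rad. A row lasts 1/10 s, in which the tool goes at most 50 mm and 8.59 degrees, less where a joint would pass 70% of its speed; a pose out of reach is approached as far as the arm can. A call with a number of a shift or a turn outside -1 to 1 is refused whole. A call with a gripper value outside its range is refused whole. "fingers" is the opening, from -1 (shut) to 1 (fully open), set as the call begins (left out, the last holds). The fingers move at their own pace and stop on an object; "newtons" is the grip in N (left out, the last holds). Time passes only in rows, so rows that repeat a pose let the fingers close. It gives the time, the measured TCP pose, the force, the opening and the grip force at its end, in the units of the state.
- ctrl.read_state(): the state, without advancing time (a new reading comes with each control period).
- ctrl.get_image(name): name is "scene" or "top"; returns a dict with "color" (400x640x3 uint8, blue, green, red), "mtx" (3x3 intrinsics, pixels), "position" and "rotation" of the camera in the world. Camera axes: x right, y up, looking along -z (the intrinsics and any distortion apply to the point x, -y, -z); pixel columns grow to the right and rows downward; lengths in mm; the calibration is good to about 2 mm. A picture is of the moment at which its call begins. There is no depth.
- ctrl.close_job(): hands the job in; it is judged then, once.
The state is a dict: "time": time; "joint_positions": joint angles; "qd": joint speeds; "effort": joint torques, N m; "tool_pos": TCP position; "orientation": TCP orientation; "force": force on the tool from outside, world axes, zero at the start; "wrist_torque": the same for the moment, N m; "width": opening from 0.0 (shut) to 1.0 (fully open); "finger_force": force on a finger pad.
Only numpy, scipy, OpenCV 4.12 (cv2) and the standard library are available. Lean on these libraries where they do the work, as an engineer would, in place of code of your own. Each camera call takes 0.05 s, during which the arm holds its last target. There are 200 camera calls.

## Working session

There is one attempt and no reset: what is moved stays moved. The work goes in short steps, Python scripts to look and compute and a tool call to move; the robot and the scene stay as the last step left them, time stands still between calls to the robot, and variables do not carry over. Pictures are saved under pics/ and viewed, at most 10 in all, crops included, and the job is handed in when it is done.

Besides the shell and the picture viewer there is one more tool, called after "Request:" by a JSON object that holds its "fn" and its "kwargs". play_rows: Moves the arm, as the interface text tells. Its arguments: {"type":"object","properties":{"series":{"type":"array"},"fingers":{"type":"number"},"newtons":{"type":"number"}},"required":["series"]}

```bash
mkdir -p pics; cat > h.py <<'E'
import numpy as np,cv2
from workcell import ctrl
from scipy.spatial.transform import Rotation as R
def ray(im,u,v):
    d=np.linalg.inv(np.array(im["mtx"]))@[u,v,1]; d=np.array([d[0],-d[1],-d[2]])
    rot=np.array(im["rotation"]); 
    if rot.shape!=(3,3): rot=R.from_euler('xyz',rot).as_matrix()
    return np.array(im["position"]),rot@d
def onz(im,u,v,z):
    p,d=ray(im,u,v); return p+d*(z-p[2])/d[2]
E
python3 - <<'E'
from h import *
s=ctrl.read_state(); print(s)
for n in("scene","top"):
    im=ctrl.get_image(n); cv2.imwrite(f"pics/{n}0.png",im["color"]); print({k:np.round(v,3).tolist() for k,v in im.items() if k!="color"})
E
```

```text
{'time': 0.0, 'joint_positions': array([ 1.3184261 ,  0.33287656, -0.06469315,  1.46096719,  0.02162882,
        1.34990385, -0.08849608]), 'qd': array([-1.92716783e-03,  3.10290203e-04, -1.51839665e-04,  1.51091825e-03,
        3.93899507e-05,  5.66415872e-04,  3.30475715e-04]), 'effort': array([-1.47182673e-03, -6.23256898e+01,  2.37387355e-02, -3.89909863e+01,
       -6.14496949e-02,  3.95927543e-02,  1.37082643e-04]), 'tool_pos': array([ 142.24260311, -608.21517476,  240.73863425]), 'orientation': array([-3.14013740e+00,  9.91211239e-05,  2.29795617e-01]), 'force': array([ 0.37182366, -0.43892675,  0.39101111]), 'wrist_torque': array([-0.01326909, -0.00709758, -0.03690554]), 'finger_force': 0.0, 'width': 0.9983103997830014}
{'mtx': [[423.281, 0.0, 314.912], [0.0, 423.281, 197.956], [0.0, 0.0, 1.0]], 'position': [-93.356, 595.991, 523.361], 'rotation': [1.129, -0.019, -2.392]}
{'mtx': [[475.087, 0.0, 321.388], [0.0, 475.087, 195.241], [0.0, 0.0, 1.0]], 'position': [368.336, -79.498, 1349.159], 'rotation': [0.111, -0.005, -1.562]}
```

View pics/top0.png

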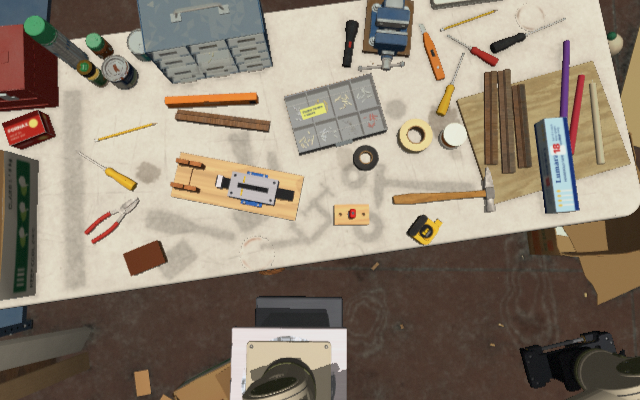

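View pics/scene0.png

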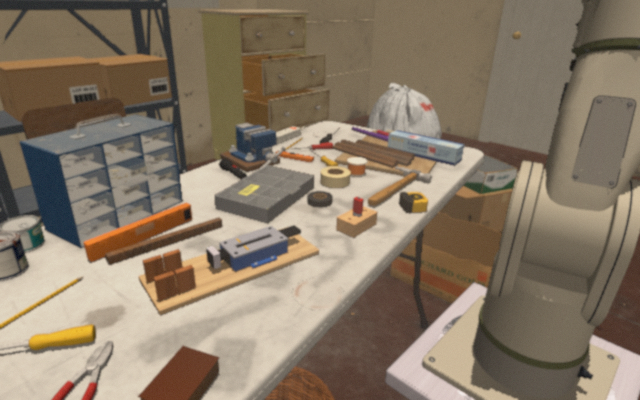

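The top view shows the jig around px (237,186), cheeks to the left (+y), its slot near (255,188). The pin is in its block at (351,214), the tape measure at (425,230) and the tape roll at (366,157). Next I measure these with masks on an enlarged crop.

```bash
python3 - <<'E'
from h import *
im=ctrl.get_image("top"); c=im["color"]; hsv=cv2.cvtColor(c,cv2.COLOR_BGR2HSV)
def blobs(m,x0,y0,x1,y1,name,z,k=8):
    mm=np.zeros_like(m); mm[y0:y1,x0:x1]=m[y0:y1,x0:x1]
    cs,_=cv2.findContours(mm,cv2.RETR_EXTERNAL,cv2.CHAIN_APPROX_NONE)
    for q in sorted(cs,key=cv2.contourArea)[::-1][:4]:
        if cv2.contourArea(q)<k: continue
        r=cv2.minAreaRect(q); b=cv2.boxPoints(r)
        w=np.array([onz(im,*p,z) for p in b]); ctr=onz(im,*r[0],z)
        e=[w[1]-w[0],w[2]-w[1]]; 
        print(name,np.round(r[0],1),ctr.round(1)[:2],"sides",[round(np.linalg.norm(x),1) for x in e],"ang",[round(np.arctan2(x[1],x[0]),3) for x in e])
red=(((hsv[...,0]<8)|(hsv[...,0]>172))&(hsv[...,1]>150)&(hsv[...,2]>80)).astype(np.uint8)
blobs(red,335,200,368,228,"red",76)
wood=((hsv[...,0]>8)&(hsv[...,0]<28)&(hsv[...,1]>60)&(hsv[...,2]>120)).astype(np.uint8)
blobs(wood|red,325,195,378,235,"block",36,100)
blobs(wood,160,140,315,230,"bed",12,100)
blue=((hsv[...,0]>98)&(hsv[...,0]<125)&(hsv[...,1]>90)).astype(np.uint8)
blobs(blue,200,160,300,215,"blue",44,5)
yel=((hsv[...,0]>20)&(hsv[...,0]<36)&(hsv[...,1]>130)&(hsv[...,2]>120)).astype(np.uint8)
blobs(yel,215,165,285,210,"yellow",48,0)
s=im["color"][145:230,165:305]; a=cv2.resize(s,None,fx=5.6,fy=5.6,interpolation=cv2.INTER_CUBIC); cv2.imwrite("pics/jig.png",a)
E
```

```text
red [352. 213.] [ 462.8 -167.6] sides [np.float64(16.1), np.float64(21.5)] ang [np.float64(-1.562), np.float64(-3.141)]
block [351.5 214. ] [ 463. -169.] sides [np.float64(97.2), np.float64(55.5)] ang [np.float64(-1.562), np.float64(3.139)]
bed [235.6 185.6] [542.5 158.3] sides [np.float64(131.4), np.float64(371.2)] ang [np.float64(-0.147), np.float64(-1.755)]
blue [250.9 202.5] [491.8 109.1] sides [np.float64(11.7), np.float64(57.6)] ang [np.float64(-0.191), np.float64(-1.781)]
blue [257.  174.1] [571.1  94.2] sides [np.float64(6.0), np.float64(29.5)] ang [np.float64(-0.171), np.float64(-1.761)]
yellow [243.5 179.5] [555.  130.6] sides [np.float64(2.8), np.float64(14.0)] ang [np.float64(-1.561), np.float64(-3.115)]
yellow [241.1 191.4] [521.8 136.2] sides [np.float64(14.1), np.float64(2.7)] ang [np.float64(-0.217), np.float64(-1.807)]
```

View pics/jig.png

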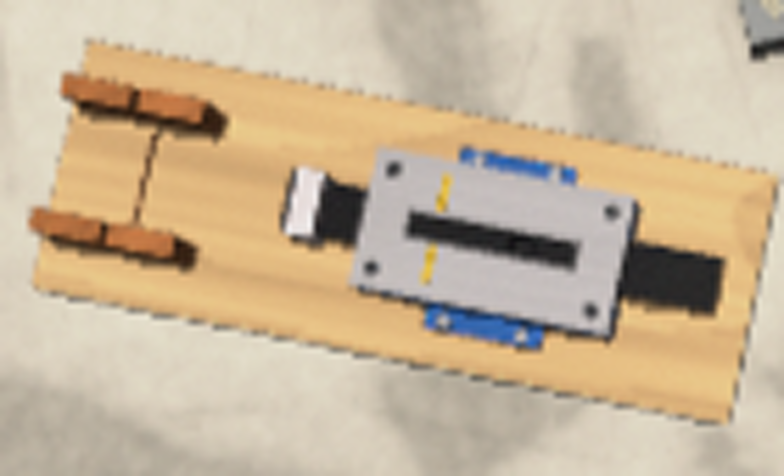

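The enlarged crop shows the slot running from about crop (407,225) to (578,255), and yellow marks at (444,193) and (430,265). I fit the slot's mask for its centre and angle.

```bash
python3 - <<'E'
from h import *
im=ctrl.get_image("top"); c=im["color"]
g=cv2.resize(cv2.cvtColor(c,cv2.COLOR_BGR2GRAY)[170:205,230:277],None,fx=8,fy=8,interpolation=cv2.INTER_CUBIC)
cs,_=cv2.findContours((g<100).astype(np.uint8),cv2.RETR_LIST,cv2.CHAIN_APPROX_NONE)
for q in cs:
    r=cv2.minAreaRect(q)
    if max(r[1])<100 : continue
    f=lambda p:onz(im,230+(p[0]+.5)/8-.5,170+(p[1]+.5)/8-.5,48)
    w=[f(p) for p in cv2.boxPoints(r)]; e=[w[1]-w[0],w[2]-w[1]]
    print(f(r[0]).round(1),[(round(np.linalg.norm(x),1),round(np.arctan2(x[1],x[0]),3)) for x in e])
y=(np.array([555,130.6])+[521.8,136.2])/2; print("socket est",y)
for a in(-.15,-.17,-.19): print(a,"mark dir",28*np.array([-np.sin(a),np.cos(a)]))
E
```

```text
[492.2 110.9  48. ] [(np.float64(12.4), np.float64(-0.164)), (np.float64(81.0), np.float64(-1.755))]
[506.4  41.5  48. ] [(np.float64(40.9), np.float64(-0.182)), (np.float64(6.1), np.float64(-1.765))]
[533.5 105.6  48. ] [(np.float64(13.1), np.float64(-0.165)), (np.float64(84.7), np.float64(-1.757))]
socket est [538.4 133.4]
-0.15 mark dir [ 4.18426771 27.68559018]
-0.17 mark dir [ 4.73710577 27.59637347]
-0.19 mark dir [ 5.28804906 27.49611858]
```

Request:
{"fn": "play_rows", "kwargs": {"series": [0.688,-0.592,0.15,0,0,0.46,0.688,-0.592,0.15,0,0,0.46,0.688,-0.592,0.15,0,0,0.46,0.688,-0.592,0.15,0,0,0.46,0.688,-0.592,0.15,0,0,0.46,0.688,-0.592,0.15,0,0,0.46,0.688,-0.592,0.15,0,0,0.46,0.688,-0.592,0.15,0,0,0.46,0.688,-0.592,0.15,0,0,0.46,0.688,-0.592,0.15,0,0,0.46,0.688,-0.592,0.15,0,0,0.46,0.688,-0.592,0.15,0,0,0.46], "fingers": 0.2, "newtons": 20}}

```text
time: 1.4
tool_pos: [466.1, -162.1, 150.9]
orientation: [-3.139, -0.001, 0.009]
force: [-0.0, -0.4, -0.1]
width: 0.598
finger_force: 0.0
```

Request:
{"fn": "play_rows", "kwargs": {"series": [0,0,0,0,0,0,0,0,0,0,0,0,0,0,0,0,0,0]}}

```text
time: 1.7
tool_pos: [462.8, -170.2, 151.7]
orientation: [3.141, -0.0, -0.003]
force: [0.0, -0.4, -0.5]
width: 0.6
finger_force: 0.0
```

```bash
python3 - <<'E'
from h import *
im=ctrl.get_image("scene"); cv2.imwrite("pics/s1.png",cv2.resize(im["color"][130:260,290:430],None,fx=4,fy=4))
hsv=cv2.cvtColor(im["color"],cv2.COLOR_BGR2HSV)
m=(((hsv[...,0]<6)|(hsv[...,0]>172))&(hsv[...,1]>150)&(hsv[...,2]>80)).astype(np.uint8); m[:190]=0;m[220:]=0;m[:,:345]=0;m[:,370:]=0
q=max(cv2.findContours(m,0,1)[0],key=cv2.contourArea); x,y,w,h=cv2.boundingRect(q); print(x,y,w,h)
M=cv2.moments(q); print(onz(im,M['m10']/M['m00'],M['m01']/M['m00'],61)); print(ctrl.read_state()["tool_pos"])
E
```

```text
354 199 8 14
[ 462.28224465 -168.80650202   61.        ]
[ 462.86758933 -170.0598533   151.70482056]
```

View pics/s1.png

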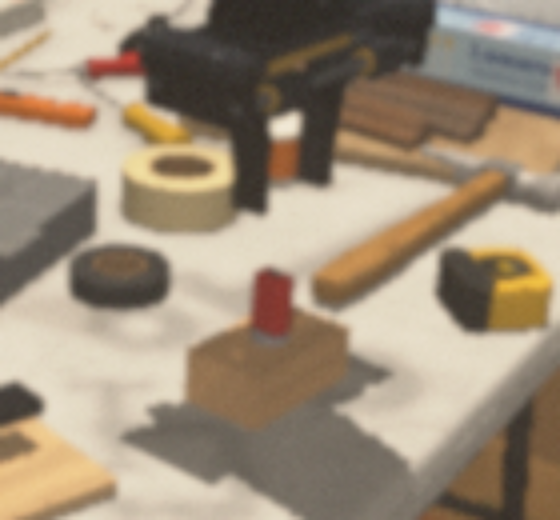

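The gripper is straight above the red pin at crop (272,302), and both views agree on its position to about 1 mm. I go down to the handle.

Request:
{"fn": "play_rows", "kwargs": {"series": [0,0,0.07,0,0,0,0,0,0.12,0,0,0,0,0,0.143,0,0,0,0,0,0.143,0,0,0,0,0,0.143,0,0,0,0,0,0.143,0,0,0]}}

```text
time: 2.35
tool_pos: [464.5, -169.2, 67.3]
orientation: [3.14, -0.002, -0.0]
force: [-0.3, 0.4, 0.0]
width: 0.604
finger_force: 0.0
```

Request:
{"fn": "play_rows", "kwargs": {"series": [0,0,0,0,0,0,0,0,0,0,0,0,0,0,0,0,0,0,0,0,0,0,0,0,0,0,0,0,0,0,0,0,0,0,0,0,0,0,0,0,0,0], "fingers": -1, "newtons": 25}}

```text
time: 3.05
tool_pos: [463.4, -168.8, 65.8]
orientation: [3.141, -0.0, -0.0]
force: [-0.7, -0.7, 0.1]
width: 0.184
finger_force: 25.0
```

Request:
{"fn": "play_rows", "kwargs": {"series": [0,0,-0.06,0,0,0,0,0,-0.115,0,0,0,0,0,-0.115,0,0,0,0.107,-0.399,-0.115,0,0,0.35,0.107,-0.399,-0.115,0,0,0.35,0.107,-0.399,-0.115,0,0,0.35,0.107,-0.399,-0.115,0,0,0.35,0.107,-0.399,-0.115,0,0,0.35,0.107,-0.399,-0.115,0,0,0.35,0.107,-0.399,-0.115,0,0,0.35,0.107,-0.399,-0.115,0,0,0.35,0.107,-0.399,-0.115,0,0,0.35]}}

```text
time: 4.25
tool_pos: [527.5, 68.7, 134.3]
orientation: [3.141, 0.0, -0.178]
force: [-0.2, -0.5, -1.5]
width: 0.181
finger_force: 25.0
```

```bash
cat > st.py <<'E'
from h import *
s=ctrl.read_state(); p=s["tool_pos"]; c,n=np.cos(-.175),np.sin(-.175); d=p[:2]-[533.5,105.6]
print("jig xy",round(c*d[0]+n*d[1],1),round(-n*d[0]+c*d[1],1),"foot rel plate",round(p[2]-59.8-48,1),p.round(1),s["orientation"].round(3),s["force"].round(1),s["width"].round(3),round(s["time"],2))
E
python3 - <<'E'
exec(open("st.py").read())
im=ctrl.get_image("scene"); cv2.imwrite("pics/s2.png",cv2.resize(im["color"][190:300,180:330],None,fx=5,fy=5,interpolation=cv2.INTER_CUBIC))
E
```

```text
Traceback (most recent call last):
AttributeError: 'float' object has no attribute 'round'
```

```bash
sed -i 's/s\["width"\].round(3)/round(float(s["width"]),3)/' st.py; python3 - <<'E'
exec(open("st.py").read())
im=ctrl.get_image("scene"); cv2.imwrite("pics/s2.png",cv2.resize(im["color"][190:300,180:330],None,fx=5,fy=5,interpolation=cv2.INTER_CUBIC))
E
```

```text
jig xy 0.5 -37.4 foot rel plate 26.5 [527.5  68.7 134.3] [ 3.141  0.    -0.178] [-0.2 -0.5 -1.5] 0.181 4.25
```

View pics/s2.png

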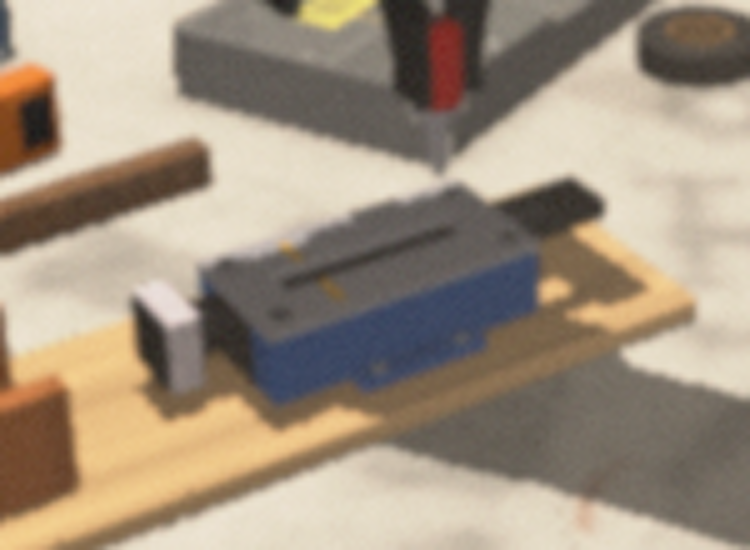

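The pin hangs upright and its foot, at crop (440,170), is just above the slot's right end (452,230). I now lower it near the plate.

Request:
{"fn": "play_rows", "kwargs": {"series": [0,-0.003,0.02,0,0,0,0,-0.003,0.039,0,0,0,0,-0.003,0.039,0,0,0,0,-0.003,0.039,0,0,0]}}

```text
time: 4.7
tool_pos: [527.6, 72.4, 110.7]
orientation: [3.141, 0.001, -0.175]
force: [0.2, -0.2, -1.1]
width: 0.18
finger_force: 25.0
```

```bash
python3 st.py
```

```text
jig xy -0.0 -33.7 foot rel plate 2.9 [527.6  72.4 110.7] [ 3.141e+00  1.000e-03 -1.750e-01] [ 0.2 -0.2 -1.1] 0.18 4.7
```

Request:
{"fn": "play_rows", "kwargs": {"series": [0,0,0.002,0,0,0,0,0,0.004,0,0,0,0,0,0.006,0,0,0,0,0,0.008,0,0,0,0,0,0.009,0,0,0,0,0,0.01,0,0,0,0,0,0.01,0,0,0,0,0,0.01,0,0,0]}}

```text
time: 5.5
tool_pos: [528.0, 72.5, 105.4]
orientation: [3.142, -0.0, -0.175]
force: [1.3, 0.4, -0.9]
width: 0.185
finger_force: 25.0
```

```bash
python3 st.py
```

```text
jig xy 0.4 -33.6 foot rel plate -2.4 [528.   72.5 105.4] [ 3.142 -0.    -0.175] [ 1.3  0.4 -0.9] 0.185 5.5
```

Request:
{"fn": "play_rows", "kwargs": {"series": [0,0,0.001,0,0,0,0,0,0.002,0,0,0,0,0,0.003,0,0,0,0,0,0.004,0,0,0,0,0,0.004,0,0,0]}}

```text
time: 6.0
tool_pos: [528.3, 72.6, 103.5]
orientation: [-3.142, -0.001, -0.175]
force: [-0.7, -0.2, 3.8]
width: 0.183
finger_force: 25.0
```

```bash
python3 st.py
```

```text
jig xy 0.7 -33.4 foot rel plate -4.3 [528.3  72.6 103.5] [-3.142e+00 -1.000e-03 -1.750e-01] [-0.7 -0.2  3.8] 0.183 6.0
```

Request:
{"fn": "play_rows", "kwargs": {"series": [0,-0.0015,0.001,0,0,0,0,-0.003,0.001,0,0,0,0,-0.0045,0.001,0,0,0,0,-0.006,0.001,0,0,0,0,-0.0075,0.001,0,0,0,0,-0.009,0.001,0,0,0,0,-0.009,0.001,0,0,0]}}

```text
time: 6.7
tool_pos: [529.9, 77.6, 103.3]
orientation: [3.142, -0.002, -0.175]
force: [-0.3, -1.3, 7.3]
width: 0.183
finger_force: 25.0
```

```bash
python3 st.py
```

```text
jig xy 1.4 -28.2 foot rel plate -4.5 [529.9  77.6 103.3] [ 3.142e+00 -2.000e-03 -1.750e-01] [-0.3 -1.3  7.3] 0.183 6.7
```

Request:
{"fn": "play_rows", "kwargs": {"series": [-0.001,-0.0015,0,0,0,0,-0.001,-0.003,0,0,0,0,-0.001,-0.0045,0,0,0,0,-0.001,-0.006,0,0,0,0,-0.001,-0.0075,0,0,0,0,-0.001,-0.009,0,0,0,0,-0.001,-0.009,0,0,0,0]}}

```text
time: 7.4
tool_pos: [530.3, 83.1, 103.3]
orientation: [-3.141, -0.002, -0.175]
force: [0.5, -0.6, 7.1]
width: 0.183
finger_force: 25.0
```

```bash
python3 st.py
```

```text
jig xy 0.8 -22.7 foot rel plate -4.5 [530.3  83.1 103.3] [-3.141e+00 -2.000e-03 -1.750e-01] [ 0.5 -0.6  7.1] 0.183 7.4
```

Request:
{"fn": "play_rows", "kwargs": {"series": [0,-0.0015,0,0,0,0,0,-0.003,0,0,0,0,0,-0.0045,0,0,0,0,0,-0.006,0,0,0,0,0,-0.0075,0,0,0,0,0,-0.0075,0,0,0,0]}}

```text
time: 8.0
tool_pos: [529.8, 87.9, 102.0]
orientation: [-3.142, 0.001, -0.175]
force: [0.1, 0.0, -1.4]
width: 0.185
finger_force: 25.0
```

```bash
python3 st.py
```

```text
jig xy -0.6 -18.1 foot rel plate -5.8 [529.8  87.9 102. ] [-3.142e+00  1.000e-03 -1.750e-01] [ 0.1  0.  -1.4] 0.185 8.0
```

The force vanished and the foot sank, so the tip has found the hole. I lower it, moving slightly toward +y.

Request:
{"fn": "play_rows", "kwargs": {"series": [0,-0.001,0.001,0,0,0,0,-0.002,0.002,0,0,0,0,-0.003,0.003,0,0,0,0,-0.003,0.004,0,0,0,0,-0.003,0.005,0,0,0,0,-0.003,0.005,0,0,0]}}

```text
time: 8.6
tool_pos: [530.3, 89.4, 99.2]
orientation: [3.142, 0.0, -0.175]
force: [-1.2, -0.9, -1.6]
width: 0.182
finger_force: 25.0
```

```bash
python3 st.py
```

```text
jig xy -0.3 -16.5 foot rel plate -8.6 [530.3  89.4  99.2] [ 3.142  0.    -0.175] [-1.2 -0.9 -1.6] 0.182 8.6
```

Request:
{"fn": "play_rows", "kwargs": {"series": [0,0,0.002,0,0,0,0,0,0.004,0,0,0,0,0,0.006,0,0,0,0,0,0.007,0,0,0,0,0,0.007,0,0,0]}}

```text
time: 9.1
tool_pos: [530.3, 89.7, 95.0]
orientation: [-3.141, 0.0, -0.175]
force: [0.1, 2.9, -1.4]
width: 0.182
finger_force: 25.0
```

```bash
python3 st.py
```

```text
jig xy -0.4 -16.3 foot rel plate -12.8 [530.3  89.7  95. ] [-3.141  0.    -0.175] [ 0.1  2.9 -1.4] 0.182 9.1
```

Step 1 is met: the foot is 12.8 mm below the plate's top. Now I draw the bar along.

Request:
{"fn": "play_rows", "kwargs": {"series": [0,-0.004,0,0,0,0,0,-0.009,0,0,0,0,0,-0.014,0,0,0,0,0,-0.019,0,0,0,0,0,-0.024,0,0,0,0,0,-0.029,0,0,0,0,0,-0.034,0,0,0,0,0,-0.039,0,0,0,0,0,-0.044,0,0,0,0,0,-0.049,0,0,0,0,0,-0.054,0,0,0,0,0,-0.058,0,0,0]}}

```text
validation failed for argument at $.se...
```

```bash
python3 st.py
```

```text
jig xy -0.4 -16.3 foot rel plate -12.8 [530.3  89.7  95. ] [-3.141  0.    -0.175] [ 0.1  2.9 -1.4] 0.182 9.1
```

The call was refused and nothing moved. I send it again with fewer rows.

Request:
{"fn": "play_rows", "kwargs": {"series": [0,-0.004,0,0,0,0,0,-0.009,0,0,0,0,0,-0.014,0,0,0,0,0,-0.019,0,0,0,0,0,-0.024,0,0,0,0,0,-0.029,0,0,0,0,0,-0.034,0,0,0,0,0,-0.038,0,0,0,0,0,-0.038,0,0,0,0]}}

```text
time: 10.0
tool_pos: [534.4, 112.5, 95.1]
orientation: [-3.141, -0.0, -0.175]
force: [0.0, -1.2, -2.8]
width: 0.18
finger_force: 25.0
```

```bash
python3 st.py
```

```text
jig xy -0.3 6.9 foot rel plate -12.7 [534.4 112.5  95.1] [-3.141 -0.    -0.175] [ 0.  -1.2 -2.8] 0.18 10.0
```

Request:
{"fn": "play_rows", "kwargs": {"series": [0,-0.004,0,0,0,0,0,-0.009,0,0,0,0,0,-0.014,0,0,0,0,0,-0.019,0,0,0,0,0,-0.024,0.001,0,0,0,0,-0.027,0.002,0,0,0,0,-0.027,0.003,0,0,0,0,-0.027,0.003,0,0,0]}}

```text
time: 10.8
tool_pos: [537.3, 128.3, 93.4]
orientation: [-3.141, -0.0, -0.175]
force: [-0.8, -0.9, -1.2]
width: 0.18
finger_force: 25.0
```

```bash
python3 st.py
```

```text
jig xy -0.2 23.1 foot rel plate -14.4 [537.3 128.3  93.4] [-3.141 -0.    -0.175] [-0.8 -0.9 -1.2] 0.18 10.8
```

Request:
{"fn": "play_rows", "kwargs": {"series": [0,-0.001,0.001,0,0,0,0,-0.002,0.002,0,0,0,0,-0.003,0.002,0,0,0,0,-0.004,0.002,0,0,0,0,-0.005,0.002,0,0,0,0,-0.005,0.002,0,0,0]}}

```text
time: 11.4
tool_pos: [537.7, 130.7, 92.1]
orientation: [3.141, -0.0, -0.175]
force: [0.2, -3.8, -1.1]
width: 0.18
finger_force: 25.0
```

```bash
python3 st.py
```

```text
jig xy -0.2 25.4 foot rel plate -15.7 [537.7 130.7  92.1] [ 3.141 -0.    -0.175] [ 0.2 -3.8 -1.1] 0.18 11.4
```

Request:
{"fn": "play_rows", "kwargs": {"series": [0,-0.002,0,0,0,0,0,-0.0035,0.001,0,0,0,0,-0.0035,0.002,0,0,0,0,-0.0035,0.003,0,0,0,0,-0.0035,0.004,0,0,0,0,-0.0035,0.005,0,0,0,0,-0.0035,0.005,0,0,0]}}

```text
time: 12.1
tool_pos: [538.1, 133.0, 89.0]
orientation: [-3.141, -0.0, -0.175]
force: [0.3, -1.6, -1.8]
width: 0.185
finger_force: 25.0
```

```bash
python3 st.py
```

```text
jig xy -0.3 27.8 foot rel plate -18.8 [538.1 133.   89. ] [-3.141 -0.    -0.175] [ 0.3 -1.6 -1.8] 0.185 12.1
```

In the socket and free of force. I go down to -29 and then feel for the collar.

Request:
{"fn": "play_rows", "kwargs": {"series": [0,0,0.002,0,0,0,0,0,0.004,0,0,0,0,0,0.006,0,0,0,0,0,0.008,0,0,0,0,0,0.01,0,0,0,0,0,0.012,0,0,0,0,0,0.014,0,0,0,0,0,0.016,0,0,0,0,0,0.016,0,0,0]}}

```text
time: 13.0
tool_pos: [538.0, 132.9, 79.4]
orientation: [-3.142, 0.0, -0.175]
force: [-0.0, -2.7, -1.6]
width: 0.183
finger_force: 25.0
```

```bash
python3 st.py
```

```text
jig xy -0.3 27.7 foot rel plate -28.4 [538.  132.9  79.4] [-3.142  0.    -0.175] [-0.  -2.7 -1.6] 0.183 13.0
```

Request:
{"fn": "play_rows", "kwargs": {"series": [0,0,0.001,0,0,0,0,0,0.002,0,0,0,0,0,0.003,0,0,0,0,0,0.0035,0,0,0,0,0,0.004,0,0,0,0,0,0.004,0,0,0]}}

```text
time: 13.6
tool_pos: [538.4, 132.9, 78.0]
orientation: [3.141, -0.001, -0.175]
force: [-2.8, -2.9, 7.4]
width: 0.186
finger_force: 25.0
```

```bash
python3 st.py
```

```text
jig xy 0.0 27.7 foot rel plate -29.8 [538.4 132.9  78. ] [ 3.141e+00 -1.000e-03 -1.750e-01] [-2.8 -2.9  7.4] 0.186 13.6
```

The collar is on the plate (-29.8 mm, about 9 N). I release and then retreat upward.

Request:
{"fn": "play_rows", "kwargs": {"series": [0,0,0,0,0,0,0,0,0,0,0,0,0,0,0,0,0,0,0,0,0,0,0,0,0,0,0,0,0,0], "fingers": -0.1}}

```text
time: 14.1
tool_pos: [538.0, 132.9, 77.0]
orientation: [3.142, 0.0, -0.175]
force: [0.4, -0.0, 0.6]
width: 0.438
finger_force: 0.0
```

Request:
{"fn": "play_rows", "kwargs": {"series": [0,0,-0.03,0,0,0,0,0,-0.08,0,0,0,0,0,-0.15,0,0,0,0,0,-0.2,0,0,0,0,0,-0.2,0,0,0,0,0,-0.2,0,0,0,0,0,-0.2,0,0,0]}}

```text
time: 14.8
tool_pos: [537.5, 132.6, 195.9]
orientation: [3.141, 0.002, -0.175]
force: [1.0, -0.5, -0.2]
width: 0.449
finger_force: 0.0
```

```bash
python3 - <<'E'
exec(open("st.py").read())
im=ctrl.get_image("scene"); cv2.imwrite("pics/s3.png",cv2.resize(im["color"][170:300,150:330],None,fx=4,fy=4,interpolation=cv2.INTER_CUBIC))
E
```

```text
jig xy -0.8 27.2 foot rel plate 88.1 [537.5 132.6 195.9] [ 3.141e+00  2.000e-03 -1.750e-01] [ 1.  -0.5 -0.2] 0.449 14.8
```

View pics/s3.png

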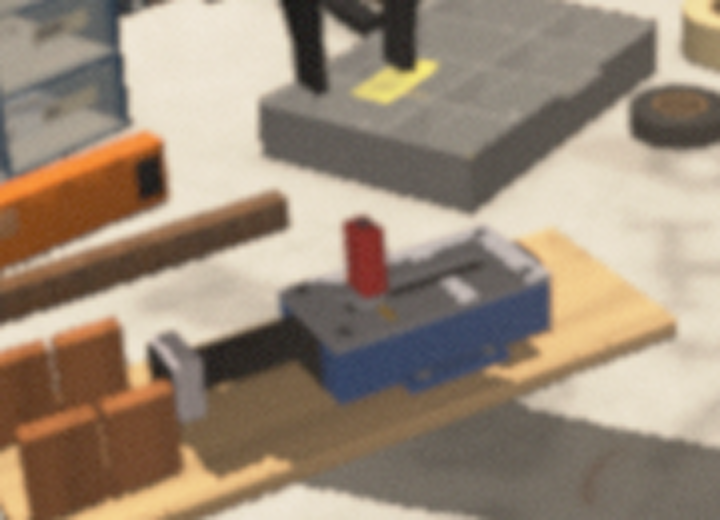

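The pin stands fully home at the yellow mark, crop (365,258). The bar is drawn out to the left and the gripper is clear.

```bash
python3 -c "
from workcell import ctrl
print(ctrl.close_job())"
```

```text
the job is handed in; nothing more can be done
None
```

The job is handed in at about 15 s: the pin is in the socket at the yellow mark, collar down on the plate (foot measured 29.8 mm below its top), gripper clear, and the tape measure and black tape were left alone; no verdict was returned.

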